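# Slide the paint tin between the jars to the drawing board

### The arm

A 6-joint arm with a two-finger parallel gripper is mounted at the origin on the work surface. World frame = base frame: x ahead of the robot, y to its left, z up, the work surface at z = 0. Lengths are in m, angles in rad, forces in N, time in s.
With the tool pointing down it reaches from about 0.375 to 0.975 m from the base axis. Payload 3.8 kg.
Tool frame: the origin (TCP) lies midway between the tips of the shut fingers; the grasp point (between the pads) lies 19 mm behind it; x points along the fingers, z is the direction in which the jaws open and shut, and the axes are right-handed (so a half turn about x gives the same grasp; the last joint's range is limited). The gripper opens to 85 mm and grips with 20 to 120 N. Pads are 22 mm wide; open, the fingers measure 114 mm over their backs; the gripper's body (76 mm by 85 mm) begins 54 mm behind the grasp point. The pads swing forward as they close: fully open they stand 13 mm farther back than shut.
Start: joints at [-1.224, 0.264, 1.604, -0, 1.274, -0.037], TCP at [0.253, -0.626, 0.231] pointing down, gripper open.
Joint ranges: [-2.63, 2.63], [-0.94, 2.18], [0.31, 2.57], [-1.31, 4.45], [0, 2.66], [-2.55, 2.55]. Speed limits (rad/s): [2.57, 2.57, 3.14, 3.14, 3.14, 3.14].

### API

Orientations are given as a rotation vector (axis times angle).
In Python, from workcell import * gives the robot as it stands. The module is installed in compiled form; this text tells all that it offers.
- The arm moves only by the tool carry_out, never from a script. Its arguments are lists of equal length, an entry for each row: "offset": the shift along the tool's x, y, z in cm, a list of three; "delta_rot": the turn, a rotation vector about the tool's x, y, z in degrees, a list of three. A call has exactly 5 rows; each row shifts and turns the commanded pose from where the row before left it, along the tool's axes as they then stand; what a row does not reach is not made up. A row lasts 1/12 s, in which the tool goes at most 41.7 mm and 7.16 degrees, less where a joint would pass 70% of its speed; a pose out of reach is approached as far as the arm can. A call is refused whole if a number of a shift passes 4.17 or a number of a turn 7.16, either way. A call with a gripper value outside its range is refused whole. "fingers" is the opening, from -1 (shut) to 1 (fully open), set as the call begins (left out, the last holds). The fingers move at their own pace and stop on an object; "newtons" is the grip in N (left out, the last holds). Time passes only in rows, so rows that do not move let the fingers close, or fill a call up. It gives the time, the measured TCP pose, the force and the opening at its end, in the units of the state.
- read_state(): the state, without advancing time (a new reading comes with each control period).
- read_camera(name): name is "side" or "top"; returns (picture, depth): 384x512x3 uint8, red, green, blue; 384x512 float32, m along the optical axis (not along the pixel's ray), 0 where there is no reading.
- get_calibration(name): a dict with "fx", "fy", "cx", "cy" (pixels), "R" (3x3) and "t" (3): a world point X has camera coordinates R X + t. Camera axes: x right, y down, z forward; pixel columns grow to the right and rows downward; lengths in m; the calibration is good to about 2 mm. A picture is of the moment at which its call begins. get_calibration takes no time and is no camera call.
- finish_job(): hands the job in, once; it reports no verdict.
The state is a dict: "time": time; "q": joint angles; "joint_vel": joint speeds; "joint_torque": joint torques, N m; "tool_pos": TCP position; "tcp_rot": TCP orientation; "wrist_force": force on the tool from outside, world axes, zero at the start; "torque": the same for the moment, N m; "width": opening from 0.0 (shut) to 1.0 (fully open).
Only numpy, scipy, OpenCV 4.12 (cv2) and the standard library are available. Lean on these libraries where they do the work, as an engineer would, in place of code of your own. Each camera call takes 0.05 s, during which the arm holds its last target. There are 200 camera calls.

### The job

Push the flat watercolour tin across the table, through the narrow gap between the two fixed jars, until its front end lies flush against the near edge of the drawing board, clear of the jars. Only push it with the fingers, flat on the table: do not pick it up or tip it, and leave the other things where they are.

Things in the scene. Friction and masses are not known exactly. Their poses are not given: they have to be found in the camera images.
- tin: Flat watercolour tin full of paint pans, a white painted slab with a dark top: 70 mm wide (its x), 100 mm long (its y), 18 mm high, 0.13 to 0.25 kg, loose on the table. Origin at the centre of its underside. It starts before the gap, up to 20 mm off the gap's centre line and turned up to 0.3 rad from it; its +y end is the front, nearest the gap.
- jars: Two squat white ceramic jars with wooden lids, fixed to the table, 57 mm high, 64 mm in diameter. The origin lies on the table midway between them; their axes stand at x = -70 and +70 mm of this frame, so the gap is 76 mm wide (3 mm to spare on each side of the tin). The way through the gap is along this frame's +y, from the tin's side to the drawing board's side; z is up.
- board: Drawing board with a painting taped on it, fixed flat on the table: 300 mm (x) by 220 mm (y), 12 mm thick. Origin at the centre of its underside, axes parallel to those of the jars. It stands beyond the gap; the near edge, where the tin must end, is the face at y = -110 mm, parallel to the board's x, 142 to 170 mm beyond the jars' origin.
- tin_front (a point): Middle of the tin's front end face (+50 mm along the tin's y, 9 mm above its underside).
- board_edge (a point): Middle of the upper rim of the board's near edge (12 mm above the table).
- eraser: Loose eraser, 45 x 22 x 12 mm, to be left alone; origin at the centre of its underside.
- tube: Loose metal paint tube, about 90 mm long (its y), 24 mm wide, 16 mm high, to be left alone; origin at the centre of its underside.
- sharpener: Loose brass pencil sharpener, 25 x 15 x 11 mm, to be left alone; origin at the centre of its underside.
- bowl: Loose white mixing bowl, 70 mm across, 30 mm high, to be left alone; origin at the centre of its underside.
- ink: Loose ink bottle, 42 mm across, 52 mm high, to be left alone; origin at the centre of its underside.
- brush: Loose paint brush lying flat, 150 mm long (its x), to be left alone; origin near its middle, on the table.
Mind the look-alikes: they are no part of the job. Of the things like the jars, leave any that is blue or yellow; of the rest the larger one is meant.

How it is judged:
On the way:
1. the tin, flat on the table, is passing between the two jars (x of tin in the frame of jars between -0.012 and 0.012 m and y of tin in the frame of jars between -0.03 and 0.03 m and height (world z) of tin below 0.006 m), for 0.02 s.
At the end, for the whole second after the job is handed in: The tin lies flat and at rest beyond the jars, the middle of its front end within 6 mm of the board's near edge, its length square to that edge within 0.09 rad, its centre within 60 mm of the gap's centre line (y of tin_front in the frame of board between -0.116 and -0.104 m and angle between the y axis of tin and the y axis of board, either way round below 0.09 rad and x of tin in the frame of jars between -0.06 and 0.06 m and y of tin in the frame of jars above 0.082 m and height (world z) of tin below 0.004 m and angle between tin's own z axis and vertical below 0.05 rad and linear speed of tin below 0.01 m/s); the robot touches nothing.
It fails at once if the tin is lifted more than 12 mm or tipped more than 0.2 rad (height (world z) of tin above 0.012 m or angle between tin's own z axis and vertical above 0.2 rad).
It fails at once if another loose thing is moved more than 20 mm (distance of any of eraser, tube, sharpener, bowl, ink, brush from where it was at the start of the episode above 0.02 m).
It also fails if it takes over 64 s, if anything falls off the work surface, if the arm or the gripper's body presses on something with over 40 N, if the wrist force passes 120 N, or if a joint passes its speed limit or range.

## Working session

There is one attempt and no reset: what is moved stays moved. The work goes in short steps, Python scripts to look and compute and a tool call to move; the robot and the scene stay as the last step left them, time stands still between calls to the robot, and variables do not carry over. Pictures are saved under pics/ and viewed, about 8 in all and at most 12, crops included, and the job is handed in when it is done.

Besides the shell and the picture viewer there is one more tool, called after "Request:" by a JSON object that holds its "fn" and its "kwargs", one argument or row to a line. carry_out: Moves the arm, as the interface text tells. Its arguments: {"type":"object","properties":{"offset":{"type":"array"},"delta_rot":{"type":"array"},"fingers":{"type":"number"},"newtons":{"type":"number"}},"required":["offset","delta_rot"]}

```bash
mkdir -p pics; python3 - <<'E'
from workcell import *
import cv2,numpy as np
for n in("top","side"):
    p,d=read_camera(n);c=get_calibration(n)
    cv2.imwrite(f"pics/{n}0.png",cv2.resize(p[:,:,::-1],(768,576)));np.savez(f"{n}0.npz",p=p,d=d)
    print(n,c["fx"],c["cx"],c["cy"],np.round(-c["R"].T@c["t"],3),np.round(c["R"],3).tolist())
s=read_state();print({k:np.round(s[k],3) for k in s})
E
```

```text
top 398.3113490290648 259.3953441381011 198.07636407065786 [ 0.391 -0.055  0.992] [[-0.029, -1.0, -0.006], [-0.984, 0.029, -0.178], [0.178, 0.0, -0.984]]
side 360.15014943633895 252.0093871146216 195.0618344819512 [0.324 0.651 0.475] [[-0.947, -0.321, 0.012], [-0.169, 0.467, -0.868], [0.273, -0.824, -0.497]]
{'time': np.float64(0.1), 'q': array([-1.224,  0.265,  1.605, -0.   ,  1.274, -0.037]), 'joint_vel': array([ 0.003, -0.001, -0.003,  0.   ,  0.001, -0.   ]), 'joint_torque': array([-0.0000e+00, -5.1671e+01, -3.6859e+01, -0.0000e+00,  6.0000e-03,
       -0.0000e+00]), 'tool_pos': array([ 0.252, -0.625,  0.23 ]), 'tcp_rot': array([ 0.923,  1.368, -0.921]), 'wrist_force': array([ 0.106, -0.051, -0.464]), 'torque': array([ 0.029, -0.03 ,  0.   ]), 'width': np.float64(1.0)}
```

View pics/top0.png

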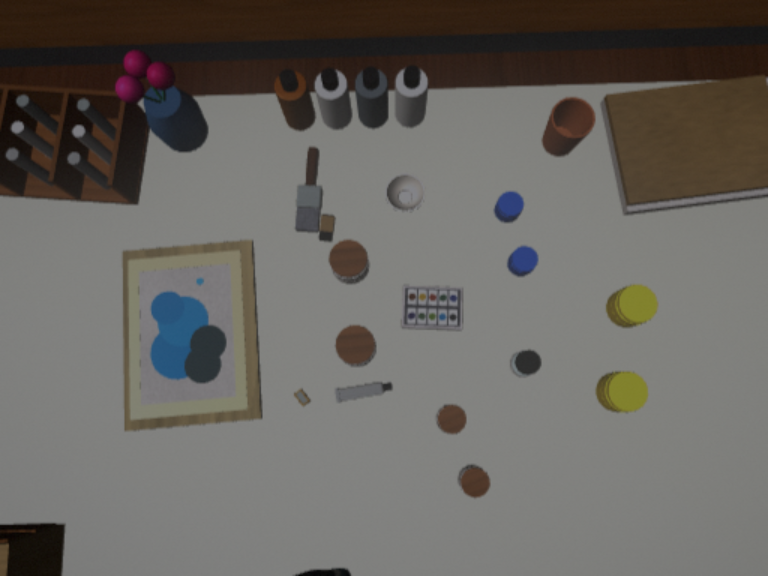

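View pics/side0.png

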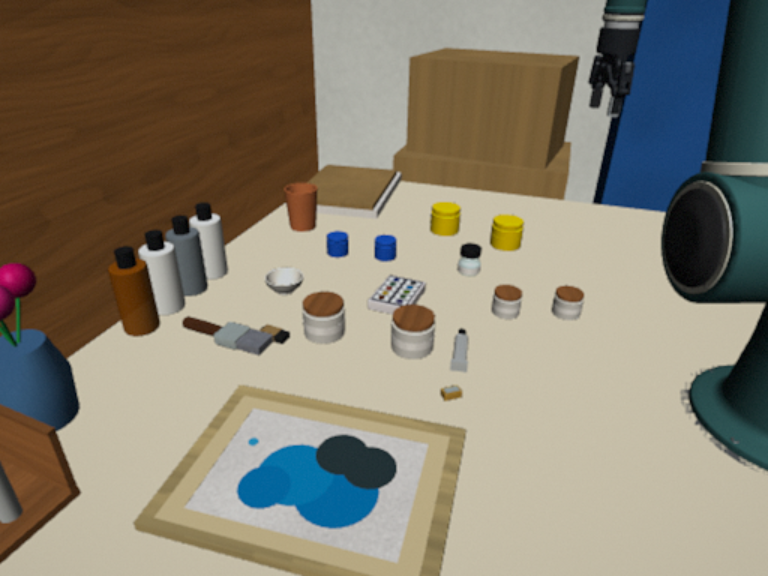

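The top view (768×576 scale) shows +x up and +y left. The large white jars are at (349,260) and (356,345), with the tin before them at (432,308). The board is at (192,335), its near edge at column ~255. The tube (363,391), ink (526,362), bowl (405,192) and sharpener (302,397) lie around. The eraser is at about (327,228) or by the brush, and the gripper is at the bottom edge, well off.

```bash
cat > h.py <<'E'
from workcell import *
import cv2,numpy as np
C={n:get_calibration(n) for n in("top","side")}
def ray(n,uv,z):
    c=C[n];uv=np.atleast_2d(uv).astype(float)
    r=np.c_[(uv[:,0]-c["cx"])/c["fx"],(uv[:,1]-c["cy"])/c["fy"],np.ones(len(uv))]@c["R"]
    o=-c["R"].T@c["t"];return (o+r*((z-o[2])/r[:,2])[:,None])[:,:2]
def blob(mask,seed,box):
    x0,x1,y0,y1=box;m=np.zeros(mask.shape,np.uint8);m[y0:y1,x0:x1]=mask[y0:y1,x0:x1]*255
    m=cv2.morphologyEx(m,cv2.MORPH_CLOSE,np.ones((3,3)))
    cs,_=cv2.findContours(m,cv2.RETR_EXTERNAL,cv2.CHAIN_APPROX_NONE)
    return max(cs,key=cv2.contourArea)
E
python3 - <<'E'
from h import *
f=np.load("top0.npz");p=f["p"];d=f["d"];hsv=cv2.cvtColor(p,cv2.COLOR_RGB2HSV)
for a,b in[((232,173),"jarA"),((237,230),"jarB"),((288,205),"tin"),((165,225),"bd"),((288,240),"tbl"),((270,205),"tinrim"),((275,192),"r2")]:
    print(b,p[a[1],a[0]],hsv[a[1],a[0]],round(float(d[a[1],a[0]]),3))
# heights from depth
v,u=np.mgrid[:384,:512];c=C["top"]
X=np.stack([(u-c["cx"])/c["fx"]*d,(v-c["cy"])/c["fy"]*d,d],-1)-c["t"]
W=X@c["R"];np.save("W0.npy",W)
z=W[...,2]
print("table z",np.median(z[235:245,270:300]),"jars",np.median(z[170:177,228:236]),np.median(z[227:233,233:241]),"tin",np.median(z[195:215,275:300]),"board",np.median(z[180:260,95:160]))
tz=np.median(z[235:245,270:300])
for nm,lo,hi,box,zz in[("jarA",.045,.08,(212,252,155,195),.057),("jarB",.045,.08,(217,257,212,250),.057),("tin",.010,.03,(262,314,183,225),.018),("board",.006,.03,(75,180,155,292),.012)]:
    ct=blob(((z-tz>lo)&(z-tz<hi)),None,box)
    w=ray("top",ct[:,0],zz).astype(np.float32)*1000
    if "jar" in nm: print(nm,cv2.minEnclosingCircle(w))
    r=cv2.minAreaRect(w);print(nm,r,np.round(cv2.boxPoints(r)).tolist())
for nm,u0,v0 in[("tube",363,391),("ink",526,362),("bowl",405,192),("sharp",302,397),("er",327,228),("smA",451,418)]: print(nm,ray("top",[u0/1.5,v0/1.5],.015))
E
```

```text
jarA [78 59 48] [11 98 78] 0.961
jarB [80 59 47] [ 11 105  80] 0.936
tin [84 84 88] [120  12  88] 0.988
bd [104  92  71] [ 19  81 104] 0.985
tbl [131 132 129] [ 40   6 132] 0.986
tinrim [57 57 62] [120  21  62] 0.986
r2 [100 100 104] [120  10 104] 0.99
table z 0.0006292466056228076 jars 0.05735097797050552 0.05725491166693253 tin 0.0192851464273419 board 0.012978096761711973
jarA ((624.6021118164062, 10.737424850463867), 32.128814697265625)
jarA ((625.1171875, 9.356149673461914), (58.09538650512695, 62.1525764465332), 88.75447845458984) [[593.0, -19.0], [656.0, -20.0], [657.0, 38.0], [595.0, 39.0]]
jarB ((485.83038330078125, 1.0141761302947998), 31.164451599121094)
jarB ((486.8995361328125, 1.0121231079101562), (59.019866943359375, 58.94121170043945), 88.33861541748047) [[457.0, -28.0], [516.0, -29.0], [517.0, 30.0], [458.0, 31.0]]
tin ((547.9795532226562, -125.61285400390625), (99.6050796508789, 70.28608703613281), 88.14057159423828) [[511.0, -174.0], [581.0, -177.0], [585.0, -77.0], [514.0, -75.0]]
board ((518.4326782226562, 275.6060791015625), (299.64007568359375, 221.76499938964844), 3.536130905151367) [[362.0, 377.0], [376.0, 156.0], [675.0, 174.0], [661.0, 396.0]]
tube [[ 0.41492944 -0.00844387]]
ink [[ 0.4539421  -0.27471938]]
bowl [[ 0.75027597 -0.08754956]]
sharp [[0.40818996 0.09022543]]
er [[0.6901993  0.04698856]]
smA [[ 0.36813207 -0.14854347]]
```

```bash
python3 - <<'E'
import numpy as np,cv2
p=np.load("top0.npz")["p"];cv2.imwrite("pics/crop.png",cv2.resize(p[150:260,150:320,::-1],None,fx=4.5,fy=4.5,interpolation=cv2.INTER_CUBIC))
E
```

```text
(no output)
```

View pics/crop.png

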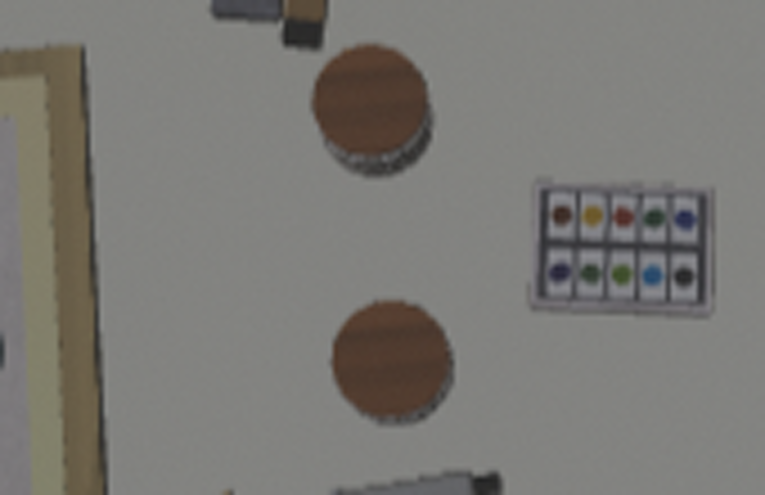

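The crop shows the gap's jars as two round wooden lids at (371,100) and (392,360), and the tin at (622,248), nearly square to the gap. The sizes agree: tin 99.6×70.3, board 300×222, jar spacing 139 mm, all heights right. In the jars frame the tin is at x=-16, y=-130, yaw=-0.094, and the board edge is at y=161.

My plan is to nudge the tin +x from its side with the shut fingers, then push it from behind.

```bash
cat >> h.py <<'E'
from scipy.spatial.transform import Rotation as Ro
PHI=.0620;O=np.array([.5557,.0054])
E2=np.array([[np.cos(PHI),np.sin(PHI)],[-np.sin(PHI),np.cos(PHI)]])
toj=lambda w:(np.asarray(w)-O)@E2.T
tow=lambda j:O+np.asarray(j)@E2
def go(xyz,s=None):
    """tool-frame shift (cm) to a world TCP, and turn (deg) to: x down, z along jars' x (or -x)"""
    s=s or read_state();R=Ro.from_rotvec(s["tcp_rot"])
    jx=np.r_[E2[0],0]
    zt=R.as_matrix()[:,2]; zd=jx*np.sign(jx@zt); xd=np.array([0,0,-1.])
    D=Ro.from_matrix(np.c_[xd,np.cross(zd,xd),zd])
    print("t",round(float(s["time"]),2),"tcp",np.round(s["tool_pos"]*1000,1),"jars",np.round(toj(s["tool_pos"][:2])*1000,1),"F",np.round(s["wrist_force"],1),"w",round(float(s["width"]),2))
    print("R",np.round(R.as_matrix(),3).tolist())
    print("turn",np.round((R.inv()*D).as_rotvec(degrees=True),2),"shift cur axes",np.round(R.inv().apply(np.asarray(xyz)-s["tool_pos"])*100,2),"shift after turn",np.round(D.inv().apply(np.asarray(xyz)-s["tool_pos"])*100,2))
def tin(W=False):
    p,d=read_camera("top");c=C["top"];v,u=np.mgrid[:384,:512]
    z=((np.stack([(u-c["cx"])/c["fx"]*d,(v-c["cy"])/c["fy"]*d,d],-1)-c["t"])@c["R"])[...,2]
    return p,z
E
python3 - <<'E'
from h import *
print(tow([-.09,-.13]),tow([0,-.13]))
go([.473,-.128,.1])
E
```

```text
[ 0.47392776 -0.12992665] [ 0.56375484 -0.12435022]
t 0.1 tcp [ 252.5 -625.3  230.1] jars [-341.7 -610.7] F [ 0.1 -0.1 -0.5] w 1.0
R [[-0.001, 0.927, 0.374], [0.002, 0.374, -0.927], [-1.0, 0.0, -0.002]]
turn [-71.56  -0.1   -0.08] shift cur axes [ 13.09  39.06 -37.83] shift after turn [13.01 48.27 25.09]
```

Request:
{"fn": "carry_out", "kwargs": {
  "offset": [
    [0, 0, 0],
    [0, 0, 0],
    [0, 0, 0],
    [0, 0, 0],
    [0, 0, 0]
  ],
  "delta_rot": [
    [-7.16, 0, 0],
    [-7.16, 0, 0],
    [-7.16, 0, 0],
    [-7.16, 0, 0],
    [-7.16, 0, 0]
  ],
  "fingers": -1
}}

```text
time: 0.52
tool_pos: [0.2526, -0.6255, 0.2305]
tcp_rot: [0.437, 1.527, -0.435]
wrist_force: [0.2, -0.1, 0.7]
width: 0.302
```

Request:
{"fn": "carry_out", "kwargs": {
  "offset": [
    [0, 0, 0],
    [0, 0, 0],
    [0, 0, 0],
    [0, 0, 0],
    [0, 0, 0]
  ],
  "delta_rot": [
    [-7.16, 0, 0],
    [-7.16, 0, 0],
    [-7.16, 0, 0],
    [-7.16, 0, 0],
    [-7.16, 0, 0]
  ]
}}

```text
time: 0.93
tool_pos: [0.2526, -0.6255, 0.2304]
tcp_rot: [-0.053, 1.571, 0.055]
wrist_force: [0.2, -0.2, -0.6]
width: 0.001
```

Request:
{"fn": "carry_out", "kwargs": {
  "offset": [
    [0, 3.2, 1.66],
    [0, 3.2, 1.66],
    [0, 3.2, 1.66],
    [0, 3.2, 1.66],
    [0, 3.2, 1.66]
  ],
  "delta_rot": [
    [0, 0, 0],
    [0, 0, 0],
    [0, 0, 0],
    [0, 0, 0],
    [0, 0, 0]
  ]
}}

```text
time: 1.35
tool_pos: [0.3256, -0.4592, 0.2305]
tcp_rot: [-0.048, 1.571, 0.049]
wrist_force: [0.4, -1.0, 0.6]
width: -0.001
```

Request:
{"fn": "carry_out", "kwargs": {
  "offset": [
    [0, 3.2, 1.66],
    [0, 3.2, 1.66],
    [0, 3.2, 1.66],
    [0, 3.2, 1.66],
    [0, 3.2, 1.66]
  ],
  "delta_rot": [
    [0, 0, 0],
    [0, 0, 0],
    [0, 0, 0],
    [0, 0, 0],
    [0, 0, 0]
  ]
}}

```text
time: 1.77
tool_pos: [0.3984, -0.2942, 0.2309]
tcp_rot: [-0.049, 1.571, 0.049]
wrist_force: [0.5, -0.4, 0.8]
width: 0.004
```

Request:
{"fn": "carry_out", "kwargs": {
  "offset": [
    [0, 3.2, 1.66],
    [0, 3.2, 1.66],
    [0, 3.2, 1.66],
    [0, 3.2, 1.66],
    [0, 3.2, 1.66]
  ],
  "delta_rot": [
    [0, 0, 0],
    [0, 0, 0],
    [0, 0, 0],
    [0, 0, 0],
    [0, 0, 0]
  ]
}}

```text
time: 2.18
tool_pos: [0.4712, -0.1294, 0.231]
tcp_rot: [-0.049, 1.571, 0.049]
wrist_force: [0.6, 0.6, 0.4]
width: -0.0
```

```bash
python3 - <<'E'
from h import *
go([.473,-.128,.007])
E
```

```text
t 2.18 tcp [ 471.2 -129.4  231. ] jars [ -92.7 -129.3] F [0.6 0.6 0.4] w -0.0
R [[-0.0, -0.063, 0.998], [0.0, 0.998, 0.063], [-1.0, 0.0, -0.0]]
turn [ 0.04 -0.02 -0.01] shift cur axes [22.4   0.13  0.19] shift after turn [22.4   0.13  0.18]
```

Request:
{"fn": "carry_out", "kwargs": {
  "offset": [
    [4, 0, 0],
    [4, 0, 0],
    [4, 0, 0],
    [4, 0, 0],
    [2.5, 0, 0]
  ],
  "delta_rot": [
    [0, 0, 0],
    [0, 0, 0],
    [0, 0, 0],
    [0, 0, 0],
    [0, 0, 0]
  ]
}}

```text
time: 2.6
tool_pos: [0.4681, -0.1299, 0.0421]
tcp_rot: [-0.048, 1.576, 0.051]
wrist_force: [-1.4, 1.2, 0.1]
width: -0.002
```

Request:
{"fn": "carry_out", "kwargs": {
  "offset": [
    [1.5, 0, 0],
    [1.5, 0, 0],
    [0.8, 0, 0],
    [0, 0, 0],
    [0, 0, 0]
  ],
  "delta_rot": [
    [0, 0, 0],
    [0, 0, 0],
    [0, 0, 0],
    [0, 0, 0],
    [0, 0, 0]
  ]
}}

```text
time: 3.02
tool_pos: [0.471, -0.1312, 0.0081]
tcp_rot: [-0.049, 1.571, 0.049]
wrist_force: [0.4, -0.0, 0.4]
width: -0.001
```

```bash
python3 - <<'E'
from h import *
go([.473,-.128,.007])
p,d=read_camera("side");cv2.imwrite("pics/s1.png",cv2.resize(p[110:270,180:380,::-1],None,fx=3.5,fy=3.5,interpolation=cv2.INTER_CUBIC))
E
```

```text
t 3.02 tcp [ 471.  -131.2    8.1] jars [ -93.  -131.1] F [ 0.4 -0.   0.4] w -0.0
R [[-0.001, -0.063, 0.998], [0.0, 0.998, 0.063], [-1.0, 0.0, -0.001]]
turn [ 0.04 -0.05 -0.02] shift cur axes [0.11 0.3  0.22] shift after turn [0.11 0.3  0.22]
```

View pics/s1.png

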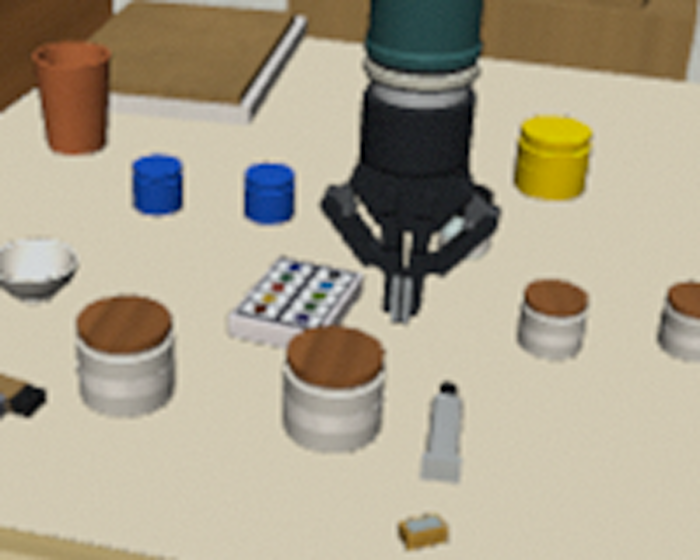

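The side crop shows the fingers at (403,300) beside the tin at (295,300). The knuckles spread wide above about 40 mm, so I will go through the gap with the jaws turned along the push direction. First comes the sideways nudge.

Request:
{"fn": "carry_out", "kwargs": {
  "offset": [
    [0, 0, 0.6],
    [0, 0, 0.6],
    [0, 0, 0.5],
    [0, 0, 0.5],
    [0, 0, 0.5]
  ],
  "delta_rot": [
    [0, 0, 0],
    [0, 0, 0],
    [0, 0, 0],
    [0, 0, 0],
    [0, 0, 0]
  ]
}}

```text
time: 3.48
tool_pos: [0.4993, -0.1296, 0.0088]
tcp_rot: [-0.05, 1.569, 0.049]
wrist_force: [-1.8, -0.2, 1.0]
width: -0.002
```

Request:
{"fn": "carry_out", "kwargs": {
  "offset": [
    [0, 0, 0.4],
    [0, 0, 0.4],
    [0, 0, 0.3],
    [0, 0, 0.3],
    [0, 0, 0.2]
  ],
  "delta_rot": [
    [0, 0, 0],
    [0, 0, 0],
    [0, 0, 0],
    [0, 0, 0],
    [0, 0, 0]
  ]
}}

```text
time: 3.9
tool_pos: [0.5134, -0.1285, 0.0084]
tcp_rot: [-0.049, 1.573, 0.05]
wrist_force: [-5.1, -1.2, 5.7]
width: 0.0
```

Request:
{"fn": "carry_out", "kwargs": {
  "offset": [
    [0, 0, -0.5],
    [0, 0, -1],
    [0, 0, -1.5],
    [0, 0, -1.5],
    [0, 0, -1.5]
  ],
  "delta_rot": [
    [0, 0, 0],
    [0, 0, 0],
    [0, 0, 0],
    [0, 0, 0],
    [0, 0, 0]
  ]
}}

```text
time: 4.32
tool_pos: [0.4527, -0.1321, 0.0079]
tcp_rot: [-0.049, 1.571, 0.05]
wrist_force: [0.4, 0.4, 0.5]
width: 0.003
```

```bash
cat >> h.py <<'E'
def meastin(name,box=(150,330,150,260)):
    p,z=tin();hsv=cv2.cvtColor(p,cv2.COLOR_RGB2HSV)
    x0,x1,y0,y1=box
    cv2.imwrite(name,cv2.resize(p[y0:y1,x0:x1,::-1],None,fx=4,fy=4,interpolation=cv2.INTER_CUBIC))
    m=((z>.0115)&(z<.026)).astype(np.uint8);mm=np.zeros_like(m);mm[y0:y1,x0:x1]=m[y0:y1,x0:x1]
    mm=cv2.morphologyEx(mm,cv2.MORPH_OPEN,np.ones((5,5)))
    cs,_=cv2.findContours(mm,cv2.RETR_EXTERNAL,cv2.CHAIN_APPROX_NONE)
    for ct in sorted(cs,key=cv2.contourArea)[-3:]:
        w=toj(ray("top",ct[:,0],.018))*1000
        r=cv2.minAreaRect(w.astype(np.float32));b=cv2.boxPoints(r)
        print("area",cv2.contourArea(ct),"jars frame: c",np.round(r[0],1),"size",np.round(r[1],1),"ang",round(r[2],2),np.round(b).tolist())
E
python3 - <<'E'
from h import *
go([.5,-.2,.1])
meastin("pics/t1.png")
E
```

```text
t 4.32 tcp [ 452.7 -132.1    7.9] jars [-111.3 -130.8] F [0.4 0.4 0.5] w 0.0
R [[-0.001, -0.063, 0.998], [0.0, 0.998, 0.063], [-1.0, 0.0, -0.001]]
turn [ 0.05 -0.03 -0.02] shift cur axes [-9.22 -7.07  4.29] shift after turn [-9.21 -7.07  4.3 ]
area 16.0 jars frame: c [-88.2 190.8] size [10.2  9.7] ang 84.79 [[-93.0, 186.0], [-84.0, 185.0], [-83.0, 195.0], [-93.0, 196.0]]
area 463.5 jars frame: c [   5.7 -128.7] size [97.5 53.1] ang 84.74 [[-25.0, -175.0], [28.0, -180.0], [37.0, -83.0], [-16.0, -78.0]]
```

View pics/t1.png

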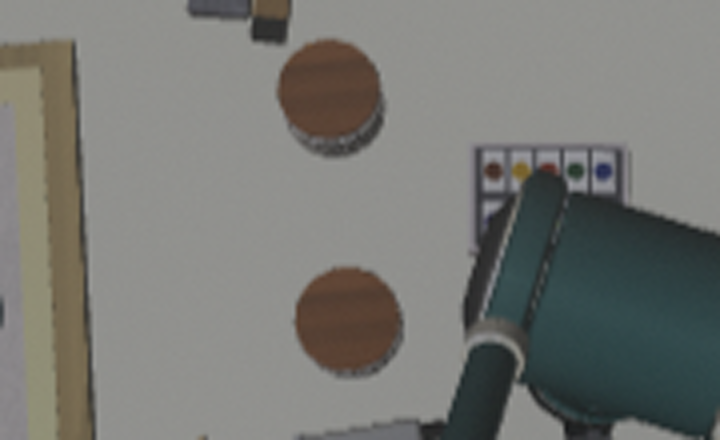

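The wrist hides half of the tin, which now sits near x≈-2 and still turned. I'll move round behind it and look again from there.

Request:
{"fn": "carry_out", "kwargs": {
  "offset": [
    [-4, 0, 0],
    [-4, 0, 0],
    [-2, -2, 0],
    [0, -4, 0],
    [0, -3, 2]
  ],
  "delta_rot": [
    [0, 0, 0],
    [0, 0, 0],
    [0, 0, 0],
    [0, 0, 0],
    [0, 0, 0]
  ]
}}

```text
time: 4.78
tool_pos: [0.4789, -0.2225, 0.1105]
tcp_rot: [-0.052, 1.568, 0.048]
wrist_force: [-0.2, 1.2, -0.7]
width: 0.002
```

Request:
{"fn": "carry_out", "kwargs": {
  "offset": [
    [0, 0, 3],
    [0, 0, 3],
    [0, 0, 3],
    [0, 0, 0],
    [0, 0, 0]
  ],
  "delta_rot": [
    [0, 0, 0],
    [0, 0, 0],
    [0, 0, 0],
    [0, 0, 0],
    [0, 0, 0]
  ]
}}

```text
time: 5.2
tool_pos: [0.5705, -0.2151, 0.1078]
tcp_rot: [-0.05, 1.57, 0.05]
wrist_force: [-1.3, -0.6, -0.5]
width: -0.005
```

```bash
python3 - <<'E'
from h import *
go(np.r_[tow([0,-.22]),.009])
print(read_state()["q"].round(2))
meastin("pics/t2.png")
E
```

```text
t 5.2 tcp [ 570.5 -215.1  107.8] jars [   1.1 -221. ] F [-1.3 -0.6 -0.5] w -0.0
R [[-0.0, -0.064, 0.998], [0.0, 0.998, 0.064], [-1.0, 0.0, -0.0]]
turn [ 0.09 -0.02 -0.01] shift cur axes [ 9.88  0.1  -0.1 ] shift after turn [ 9.88  0.1  -0.11]
[-0.4   0.25  1.87  0.    1.03 -0.47]
area 16.0 jars frame: c [ 59.1 189. ] size [10.  10.7] ang 87.35 [[54.0, 184.0], [64.0, 184.0], [65.0, 194.0], [54.0, 194.0]]
area 997.0 jars frame: c [  -1.7 -128. ] size [97.5 68.1] ang 84.74 [[-40.0, -173.0], [28.0, -180.0], [37.0, -83.0], [-31.0, -76.0]]
```

View pics/t2.png

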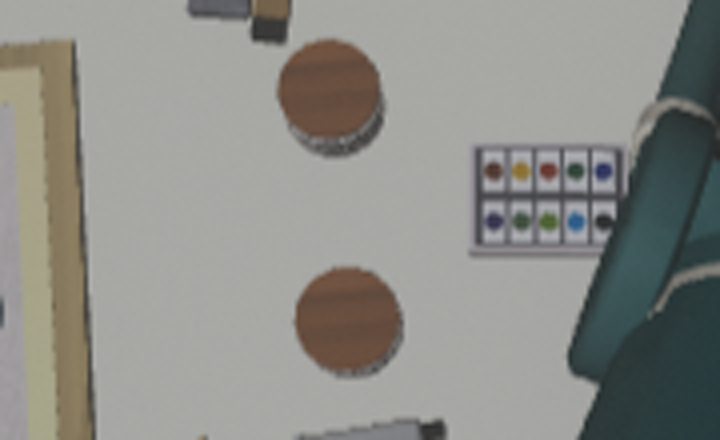

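The tin now lies at about (-2,-128) in the jars frame, at crop (547,200), and is still turned by about -0.09. Before choosing the jaw orientation for the gap, I'll measure the gripper's silhouette from side depth.

```bash
cat > sil.py <<'E'
from h import *
s=read_state();R=Ro.from_rotvec(s["tcp_rot"]).as_matrix()
p,d=read_camera("side");c=C["side"];v,u=np.mgrid[:384,:512]
X=np.stack([(u-c["cx"])/c["fx"]*d,(v-c["cy"])/c["fy"]*d,d],-1)-c["t"]
T=(((X@c["R"])-s["tool_pos"])@R*1000)[d>0]
T=T[(abs(T[:,1])<70)&(abs(T[:,2])<90)&(T[:,0]>-120)&(T[:,0]<15)]
for a in range(-115,15,8):
    q=T[(T[:,0]>=a)&(T[:,0]<a+8)]
    if len(q)>2: print(a,a+8,len(q),"z",q[:,2].min().round(),q[:,2].max().round(),"y",q[:,1].min().round(),q[:,1].max().round())
E
python3 sil.py
```

```text
-115 -107 112 z -43.0 40.0 y -5.0 20.0
-107 -99 122 z -49.0 43.0 y -5.0 23.0
-99 -91 140 z -62.0 57.0 y -11.0 21.0
-91 -83 136 z -64.0 59.0 y -8.0 21.0
-83 -75 100 z -60.0 54.0 y -6.0 20.0
-75 -67 95 z -53.0 48.0 y -11.0 21.0
-67 -59 80 z -45.0 44.0 y -14.0 19.0
-59 -51 94 z -39.0 38.0 y -10.0 16.0
-51 -43 69 z -34.0 29.0 y -13.0 16.0
-43 -35 30 z -20.0 14.0 y -2.0 15.0
-35 -27 36 z -16.0 12.0 y -3.0 14.0
-27 -19 34 z -16.0 11.0 y -6.0 13.0
-19 -11 34 z -16.0 12.0 y -7.0 15.0
-11 -3 20 z -14.0 8.0 y -7.0 14.0
-3 5 6 z -9.0 2.0 y -4.0 11.0
```

Request:
{"fn": "carry_out", "kwargs": {
  "offset": [
    [0, 0, 0],
    [0, 0, 0],
    [0, 0, 0],
    [0, 0, 0],
    [0, 0, 0]
  ],
  "delta_rot": [
    [0, 0, 0],
    [0, 0, 0],
    [0, 0, 0],
    [0, 0, 0],
    [0, 0, 0]
  ],
  "fingers": -0.5
}}

```text
time: 5.72
tool_pos: [0.5694, -0.2153, 0.1085]
tcp_rot: [-0.049, 1.57, 0.049]
wrist_force: [0.0, -0.5, 0.2]
width: 0.254
```

```bash
python3 sil.py
```

```text
-115 -107 106 z -44.0 40.0 y -6.0 22.0
-107 -99 136 z -63.0 53.0 y -6.0 22.0
-99 -91 163 z -67.0 61.0 y -9.0 21.0
-91 -83 125 z -65.0 62.0 y -4.0 22.0
-83 -75 96 z -60.0 57.0 y -7.0 20.0
-75 -67 85 z -56.0 52.0 y -11.0 22.0
-67 -59 73 z -52.0 49.0 y -12.0 20.0
-59 -51 95 z -47.0 44.0 y -9.0 17.0
-51 -43 68 z -44.0 40.0 y -11.0 17.0
-43 -35 35 z -31.0 25.0 y -8.0 14.0
-35 -27 38 z -26.0 20.0 y -6.0 13.0
-27 -19 37 z -27.0 22.0 y -7.0 15.0
-19 -11 35 z -26.0 23.0 y -7.0 14.0
-11 -3 29 z -24.0 22.0 y -8.0 13.0
-3 5 5 z -19.0 12.0 y -6.0 11.0
```

Shut, the gripper is about ±36 mm wide at jar-top height, too tight across the gap. So leg 1 is with the jaws across and half shut, giving two-point contact, until the tin is in the gap. Leg 2 is with the jaws turned 90°.

Request:
{"fn": "carry_out", "kwargs": {
  "offset": [
    [3.5, 0, 0],
    [3.5, 0, 0],
    [2, 0, 0],
    [1.2, 0, 0],
    [0, 0, 0]
  ],
  "delta_rot": [
    [0, 0, 0],
    [0, 0, 0],
    [0, 0, 0],
    [0, 0, 0],
    [0, 0, 0]
  ]
}}

```text
time: 6.18
tool_pos: [0.567, -0.2141, 0.0029]
tcp_rot: [-0.047, 1.576, 0.051]
wrist_force: [-0.1, -0.2, -0.5]
width: 0.249
```

Request:
{"fn": "carry_out", "kwargs": {
  "offset": [
    [0, 0.5, 0],
    [0, 0.5, 0],
    [0, 0.5, 0],
    [0, 0.5, 0],
    [0, 0.5, 0]
  ],
  "delta_rot": [
    [0, 0, 0],
    [0, 0, 0],
    [0, 0, 0],
    [0, 0, 0],
    [0, 0, 0]
  ]
}}

```text
time: 6.6
tool_pos: [0.5691, -0.1899, 0.0077]
tcp_rot: [-0.05, 1.568, 0.049]
wrist_force: [-0.7, -0.3, -1.1]
width: 0.25
```

Request:
{"fn": "carry_out", "kwargs": {
  "offset": [
    [0, 0.5, 0],
    [0, 0.5, 0],
    [0, 0.5, 0],
    [0, 0.5, 0],
    [0, 0.5, 0]
  ],
  "delta_rot": [
    [0, 0, 0],
    [0, 0, 0],
    [0, 0, 0],
    [0, 0, 0],
    [0, 0, 0]
  ]
}}

```text
time: 7.02
tool_pos: [0.567, -0.1652, 0.0067]
tcp_rot: [-0.05, 1.569, 0.049]
wrist_force: [0.7, -2.4, 1.4]
width: 0.252
```

```bash
cat >> h.py <<'E'
def edges(name=None,box=(120,330,150,260),thr=.0105):
    """tin sides: sub-pixel height crossings of the top view, lines fitted to the front and the two long sides"""
    p,z=tin();x0,x1,y0,y1=box
    if name: cv2.imwrite(name,cv2.resize(p[y0:y1,x0:x1,::-1],None,fx=3.5,fy=3.5,interpolation=cv2.INTER_CUBIC))
    m=np.zeros(z.shape,np.uint8);m[y0:y1,x0:x1]=((z>thr)&(z<.026))[y0:y1,x0:x1]
    m=cv2.morphologyEx(m,cv2.MORPH_OPEN,np.ones((3,3)))
    cs,_=cv2.findContours(m,cv2.RETR_EXTERNAL,cv2.CHAIN_APPROX_NONE)
    ct=max((c for c in cs if cv2.contourArea(c)>250 and cv2.boundingRect(c)[0]>175-60*(thr<.01)),key=cv2.contourArea)
    w=toj(ray("top",ct[:,0],.018))*1000;b=cv2.boxPoints(cv2.minAreaRect(w.astype(np.float32)))
    lo,hi=w.min(0),w.max(0)
    for nm,k,sel in[("x-",0,w[:,0]<lo[0]+10),("x+",0,w[:,0]>hi[0]-10),("front",1,w[:,1]>hi[1]-10)]:
        o=1-k;g=w[sel];mid=(lo[o]+hi[o])/2;g=g[abs(g[:,o]-mid)<.36*(hi[o]-lo[o])]
        f=np.polyfit(g[:,o]-mid,g[:,k],1) if len(g)>4 else (9,9)
        print(nm,"at",round(f[1],1),"mid",round(mid,1),"yaw",round(f[0]*(1 if k else -1),3),"n",len(g))
    print("lo",lo.round(1),"hi",hi.round(1))
E
python3 - <<'E'
from h import *
go(np.r_[tow([0,-.15]),.009]);edges("pics/t3.png")
E
```

```text
t 7.02 tcp [ 567.  -165.2    6.7] jars [   0.7 -171. ] F [ 0.7 -2.4  1.4] w 0.25
R [[0.001, -0.063, 0.998], [-0.001, 0.998, 0.063], [-1.0, -0.001, 0.001]]
turn [0.04 0.05 0.04] shift cur axes [-0.23  2.1  -0.07] shift after turn [-0.23  2.1  -0.07]
x- at -36.8 mid -80.1 yaw 0.478 n 9
x+ at 27.4 mid -80.1 yaw 0.02 n 11
front at -63.0 mid -6.4 yaw 0.064 n 24
lo [-41.3 -99.4] hi [ 28.6 -60.7]
```

View pics/t3.png

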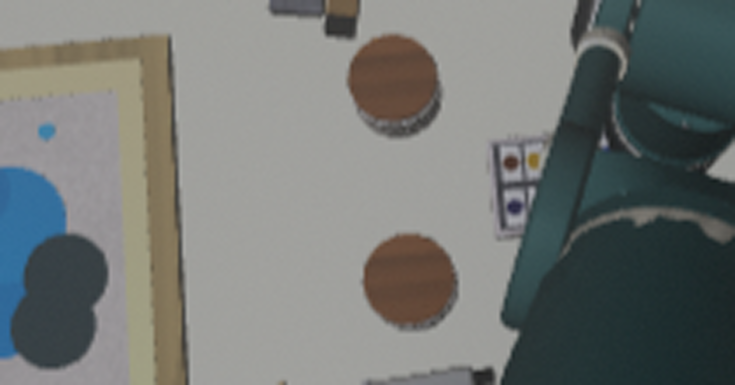

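The view shows the tin's front edge from (491,143) to (497,239), with the same slope as the board edge (0.06 against 0.055), so it has squared up. The rest is hidden by the arm, so I'll check its lateral place with a front-edge profile.

```bash
python3 - <<'E'
from h import *
print("corners",toj(ray("top",[[260.3,190.9],[262,218.3]],.018))*1000)
p,z=tin();g=p.astype(float).mean(2)
for c in (263,265,267,269):
    print(c,"z",(z[185:226,c]*1000).round().astype(int).tolist())
hsv=cv2.cvtColor(p,cv2.COLOR_RGB2HSV);m=(hsv[...,0]<20)&(hsv[...,1]>70)
for b in((205,260,150,200),(205,260,205,255)):
    ct=blob(m,None,b);w=toj(ray("top",ct[:,0],.057))*1000;print("lid",cv2.minEnclosingCircle(w.astype(np.float32)),cv2.fitEllipse(w.astype(np.float32))[:2])
E
```

```text
corners [[ 25.72958603 -64.91116086]
 [-43.16047364 -62.82744558]]
263 z [0, 0, -1, 0, 3, 20, 20, 18, 20, 22, 22, 22, 19, 17, 18, 19, 17, 22, 21, 19, 17, 19, 18, 21, 18, 20, 17, 17, 19, 20, 15, 17, 17, 3, -1, 0, -2, 0, 5, 1, 0]
265 z [-1, 0, -2, 2, 3, 21, 18, 20, 22, 22, 19, 16, 19, 22, 20, 15, 21, 19, 18, 19, 21, 18, 20, 21, 18, 21, 21, 17, 20, 18, 17, 21, 21, 4, 1, 0, 2, 0, 0, 0, 1]
267 z [1, 1, 3, -1, 1, 18, 19, 17, 19, 15, 19, 19, 22, 20, 20, 19, 21, 19, 22, 21, 20, 19, 16, 21, 20, 18, 19, 17, 22, 20, 20, 19, 21, 3, 0, 2, 0, 0, 503, 504, 505]
269 z [0, 0, -1, -1, 15, 17, 19, 20, 19, 22, 18, 20, 18, 16, 23, 18, 16, 17, 19, 22, 19, 17, 17, 19, 15, 20, 20, 20, 18, 19, 20, 507, 507, 507, 507, 507, 508, 508, 508, 509, 507]
lid ((71.52804565429688, 0.3024945855140686), 30.08355712890625) ((71.36840057373047, 0.2812308669090271), (57.287113189697266, 58.21992874145508))
lid ((-68.5088119506836, 0.30509406328201294), 30.0576171875) ((-68.15995025634766, 0.44985637068748474), (57.257877349853516, 58.364925384521484))
```

The tin is square but about 7.5 mm to the -x side of the gap's centre: tin at -6, gap centre at +1.5 from the lid fit. One more sideways nudge at its middle.

Request:
{"fn": "carry_out", "kwargs": {
  "offset": [
    [0, -1, 0],
    [0, -2, 0],
    [0, 0, -3],
    [0, 0, -3],
    [0, 0, -3]
  ],
  "delta_rot": [
    [0, 0, 0],
    [0, 0, 0],
    [0, 0, 0],
    [0, 0, 0],
    [0, 0, 0]
  ],
  "fingers": -1
}}

```text
time: 7.53
tool_pos: [0.4772, -0.2016, 0.0056]
tcp_rot: [-0.049, 1.572, 0.05]
wrist_force: [0.0, -1.2, 0.0]
width: 0.001
```

Request:
{"fn": "carry_out", "kwargs": {
  "offset": [
    [0, 2.9, 0],
    [0, 2.9, 0],
    [0, 3, 0],
    [0, 0, 0],
    [0, 0, 0]
  ],
  "delta_rot": [
    [0, 0, 0],
    [0, 0, 0],
    [0, 0, 0],
    [0, 0, 0],
    [0, 0, 0]
  ]
}}

```text
time: 7.95
tool_pos: [0.4722, -0.1123, 0.0058]
tcp_rot: [-0.051, 1.572, 0.051]
wrist_force: [0.7, 0.3, 0.5]
width: 0.001
```

```bash
python3 - <<'E'
from h import *
go(np.r_[tow([-.0475,-.113]),.007])
E
```

```text
t 7.95 tcp [ 472.2 -112.3    5.8] jars [ -90.6 -112.3] F [0.7 0.3 0.5] w 0.0
R [[-0.001, -0.065, 0.998], [0.0, 0.998, 0.065], [-1.0, 0.0, -0.001]]
turn [ 0.16 -0.08 -0.03] shift cur axes [-0.12 -0.08  4.31] shift after turn [-0.12 -0.07  4.31]
```

Request:
{"fn": "carry_out", "kwargs": {
  "offset": [
    [0, 0, 1.2],
    [0, 0, 1.2],
    [0, 0, 0.9],
    [0, 0, 0.5],
    [0, 0, 0.5]
  ],
  "delta_rot": [
    [0, 0, 0],
    [0, 0, 0],
    [0, 0, 0],
    [0, 0, 0],
    [0, 0, 0]
  ]
}}

```text
time: 8.37
tool_pos: [0.5167, -0.111, 0.0062]
tcp_rot: [-0.049, 1.572, 0.049]
wrist_force: [-2.7, -0.6, 2.4]
width: 0.001
```

Request:
{"fn": "carry_out", "kwargs": {
  "offset": [
    [0, 0, 0.05],
    [0, 0, 0],
    [0, 0, -1],
    [0, 0, -2],
    [0, 0, -2]
  ],
  "delta_rot": [
    [0, 0, 0],
    [0, 0, 0],
    [0, 0, 0],
    [0, 0, 0],
    [0, 0, 0]
  ]
}}

```text
time: 8.78
tool_pos: [0.4656, -0.1134, 0.0062]
tcp_rot: [-0.05, 1.57, 0.05]
wrist_force: [-0.4, 0.7, 0.5]
width: 0.0
```

Request:
{"fn": "carry_out", "kwargs": {
  "offset": [
    [-3, -3, 0],
    [-3, -3, 0],
    [-2, -3, 0],
    [0, -2, 3],
    [0, 0, 3]
  ],
  "delta_rot": [
    [0, 0, 0],
    [0, 0, 0],
    [0, 0, 0],
    [0, 0, 0],
    [0, 0, 0]
  ]
}}

```text
time: 9.2
tool_pos: [0.534, -0.2229, 0.088]
tcp_rot: [-0.049, 1.566, 0.043]
wrist_force: [0.4, 0.5, -0.4]
width: 0.006
```

Request:
{"fn": "carry_out", "kwargs": {
  "offset": [
    [0, 0, 3],
    [0, 0, 0.5],
    [0, 0, 0],
    [0, 0, 0],
    [0, 0, 0]
  ],
  "delta_rot": [
    [0, 0, 0],
    [0, 0, 0],
    [0, 0, 0],
    [0, 0, 0],
    [0, 0, 0]
  ],
  "fingers": -0.5
}}

```text
time: 9.62
tool_pos: [0.5661, -0.2157, 0.0844]
tcp_rot: [-0.049, 1.573, 0.05]
wrist_force: [-0.3, 0.9, -0.8]
width: 0.25
```

```bash
python3 - <<'E'
from h import *
go(np.r_[tow([.0015,-.19]),.007]);edges("pics/t4.png")
p,z=tin();print([(c,np.flatnonzero((z[180:230,c]>.009)&(z[180:230,c]<.03))[[0,-1]]+180) for c in (264,268,272,276,280,284,288,292)])
E
```

```text
t 9.62 tcp [ 566.1 -215.7   84.4] jars [  -3.3 -221.3] F [-0.3  0.9 -0.8] w 0.25
R [[-0.002, -0.063, 0.998], [0.001, 0.998, 0.063], [-1.0, 0.001, -0.002]]
turn [ 0.05 -0.13 -0.06] shift cur axes [7.75 3.12 0.5 ] shift after turn [7.74 3.13 0.48]
x- at -30.5 mid -108.5 yaw 0.02 n 29
x+ at 37.6 mid -108.5 yaw -0.004 n 30
front at -59.9 mid 3.6 yaw 0.027 n 20
lo [ -31.8 -158.5] hi [ 39.  -58.5]
[(264, array([186, 213])), (268, array([185, 213])), (272, array([185, 212])), (276, array([185, 212])), (280, array([184, 212])), (284, array([184, 211])), (288, array([184, 211])), (292, array([183, 210]))]
```

View pics/t4.png

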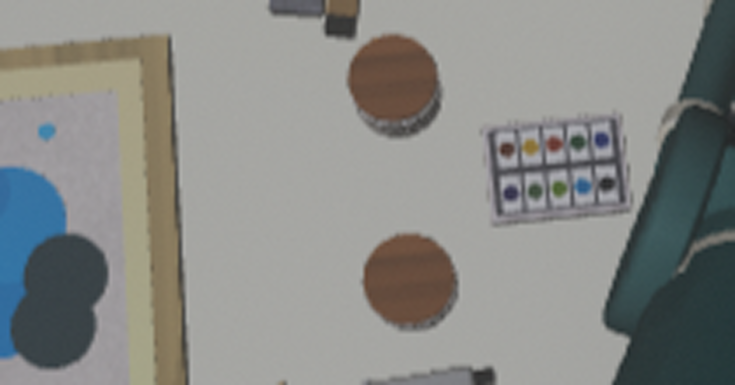

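The tin is now square (yaw ~0.01–0.02), with its centre at x=3.6 against the gap centre at 1.5, y≈-109. It lines up with the gap at crop (557,170). I'll start the two-point push from behind.

Request:
{"fn": "carry_out", "kwargs": {
  "offset": [
    [2.5, 0, 0.2],
    [2.5, 0, 0.2],
    [1.8, 0, 0],
    [1, 0, 0],
    [0, 0, 0]
  ],
  "delta_rot": [
    [0, 0, 0],
    [0, 0, 0],
    [0, 0, 0],
    [0, 0, 0],
    [0, 0, 0]
  ]
}}

```text
time: 10.13
tool_pos: [0.5691, -0.2149, 0.0044]
tcp_rot: [-0.047, 1.576, 0.051]
wrist_force: [-1.3, 0.6, -0.6]
width: 0.249
```

Request:
{"fn": "carry_out", "kwargs": {
  "offset": [
    [0, 1.5, 0],
    [0, 1.5, 0],
    [0, 1.2, 0],
    [0, 0.5, 0],
    [0, 0.5, 0]
  ],
  "delta_rot": [
    [0, 0, 0],
    [0, 0, 0],
    [0, 0, 0],
    [0, 0, 0],
    [0, 0, 0]
  ]
}}

```text
time: 10.55
tool_pos: [0.5695, -0.1628, 0.0083]
tcp_rot: [-0.051, 1.569, 0.05]
wrist_force: [-0.4, -3.5, 0.5]
width: 0.248
```

Request:
{"fn": "carry_out", "kwargs": {
  "offset": [
    [0, 0.6, -0.02],
    [0, 0.6, -0.02],
    [0, 0.6, -0.02],
    [0, 0.6, -0.02],
    [0, 0.6, -0.02]
  ],
  "delta_rot": [
    [0, 0, 0],
    [0, 0, 0],
    [0, 0, 0],
    [0, 0, 0],
    [0, 0, 0]
  ]
}}

```text
time: 10.97
tool_pos: [0.5664, -0.1341, 0.0075]
tcp_rot: [-0.049, 1.569, 0.049]
wrist_force: [0.3, -2.5, 1.4]
width: 0.251
```

```bash
python3 - <<'E'
from h import *
go(np.r_[tow([.0015,-.052]),.007]);edges(None)
p,z=tin();W=z[180:222]
for c in range(238,270,4):
    i=np.flatnonzero((W[:,c]>.009)&(W[:,c]<.03))+180
    if len(i): print(c,i[0],i[-1],len(i),toj(ray("top",[[c,i[0]],[c,i[-1]]],.018)).round(4).tolist())
E
```

```text
t 10.97 tcp [ 566.4 -134.1    7.5] jars [   2.1 -139.9] F [ 0.3 -2.5  1.4] w 0.25
R [[0.001, -0.062, 0.998], [-0.0, 0.998, 0.062], [-1.0, -0.0, 0.001]]
turn [0.02 0.05 0.02] shift cur axes [ 0.05  8.79 -0.05] shift after turn [ 0.05  8.79 -0.06]Traceback (most recent call last):
  File "<stdin>", line 2, in <module>
  File "h.py", line 49, in edges
    ct=max((c for c in cs if cv2.contourArea(c)>250 and cv2.boundingRect(c)[0]>175-60*(thr<.01)),key=cv2.contourArea)
ValueError: max() iterable argument is empty
```

```bash
python3 - <<'E'
from h import *
p,z=tin();W=z[180:222]
for c in range(244,268,3):
    i=np.flatnonzero((W[:,c]>.009)&(W[:,c]<.03))+180
    if len(i): print(c,i[0],i[-1],len(i),toj(ray("top",[[c,i[0]-.5],[c,i[-1]+.5]],.018)).round(4).tolist())
E
```

```text
244 181 182 2 [[0.0559, -0.0267], [0.0508, -0.0262]]
247 188 207 20 [[0.0374, -0.0326], [-0.013, -0.0283]]
250 187 213 27 [[0.0392, -0.0403], [-0.0286, -0.0344]]
253 187 202 16 [[0.0386, -0.0478], [-0.0018, -0.0442]]
256 187 192 6 [[0.0379, -0.0552], [0.0227, -0.0539]]
259 187 188 2 [[0.0372, -0.0627], [0.0321, -0.0622]]
```

Request:
{"fn": "carry_out", "kwargs": {
  "offset": [
    [0, 0.5, -0.04],
    [0, 0.5, -0.04],
    [0, 0.5, -0.03],
    [0, 0.5, -0.03],
    [0, 0.5, -0.02]
  ],
  "delta_rot": [
    [0, 0, 0],
    [0, 0, 0],
    [0, 0, 0],
    [0, 0, 0],
    [0, 0, 0]
  ]
}}

```text
time: 11.48
tool_pos: [0.5625, -0.1088, 0.0069]
tcp_rot: [-0.049, 1.571, 0.049]
wrist_force: [0.3, -0.9, -0.6]
width: 0.249
```

Request:
{"fn": "carry_out", "kwargs": {
  "offset": [
    [0, 0.5, 0],
    [0, 0.5, 0],
    [0, 0.4, 0],
    [0, 0.3, 0],
    [0, 0.2, 0]
  ],
  "delta_rot": [
    [0, 0, 0],
    [0, 0, 0],
    [0, 0, 0],
    [0, 0, 0],
    [0, 0, 0]
  ]
}}

```text
time: 11.9
tool_pos: [0.5616, -0.0899, 0.0071]
tcp_rot: [-0.049, 1.57, 0.05]
wrist_force: [-0.9, -0.6, -0.0]
width: 0.245
```

```bash
python3 - <<'E'
from h import *
go(np.r_[tow([.0015,-.052]),.007])
p,z=tin();W=z[180:222]
cv2.imwrite("pics/t5.png",cv2.resize(p[150:260,150:310,::-1],None,fx=4.5,fy=4.5,interpolation=cv2.INTER_CUBIC))
for c in range(218,262,3):
    i=np.flatnonzero((W[:,c]>.009)&(W[:,c]<.03))+180
    if len(i): print(c,i[0],i[-1],len(i),toj(ray("top",[[c,i[0]-.5],[c,i[-1]+.5]],.018)).round(4).tolist())
E
```

```text
t 11.9 tcp [561.6 -89.9   7.1] jars [ -0.  -95.4] F [-0.9 -0.6 -0. ] w 0.24
R [[-0.0, -0.063, 0.998], [0.0, 0.998, 0.063], [-1.0, 0.0, -0.0]]
turn [ 0.06 -0.01 -0.01] shift cur axes [0.01 4.34 0.16] shift after turn [0.01 4.34 0.15]
224 184 185 2 [[0.0529, 0.0239], [0.0478, 0.0242]]
227 186 187 2 [[0.0471, 0.0168], [0.042, 0.0171]]
230 187 196 9 [[0.0438, 0.0095], [0.0185, 0.0115]]
233 188 194 7 [[0.0406, 0.0022], [0.0229, 0.0036]]
245 201 201 1 [[0.005, -0.0249], [0.0025, -0.0247]]
248 189 202 14 [[0.0346, -0.0349], [-0.0007, -0.0319]]
251 188 202 15 [[0.0365, -0.0426], [-0.0014, -0.0393]]
254 188 203 16 [[0.0358, -0.05], [-0.0046, -0.0465]]
257 187 203 17 [[0.0376, -0.0577], [-0.0052, -0.0539]]
260 198 203 6 [[0.0091, -0.0626], [-0.0059, -0.0613]]
```

View pics/t5.png

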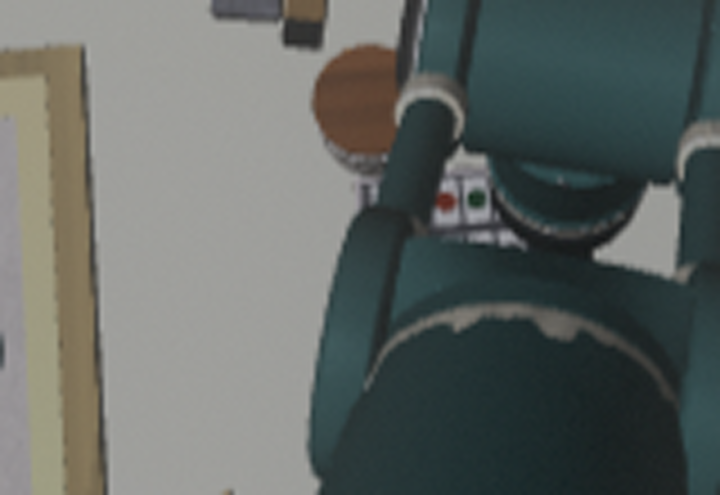

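The arm hides most of it, but the tin's front corner shows at (362,185) past the upper jar and the forces are about 1 N, so it is entering the gap freely. I'll continue, then withdraw and turn the jaws.

Request:
{"fn": "carry_out", "kwargs": {
  "offset": [
    [0, 0.5, 0],
    [0, 0.5, 0],
    [0, 0.5, 0],
    [0, 0.5, 0],
    [0, 0.4, 0]
  ],
  "delta_rot": [
    [0, 0, 0],
    [0, 0, 0],
    [0, 0, 0],
    [0, 0, 0],
    [0, 0, 0]
  ]
}}

```text
time: 12.37
tool_pos: [0.5603, -0.0659, 0.0073]
tcp_rot: [-0.049, 1.57, 0.049]
wrist_force: [0.3, -1.8, -0.5]
width: 0.249
```

Request:
{"fn": "carry_out", "kwargs": {
  "offset": [
    [0, 0.5, 0],
    [0, 0.4, 0],
    [0, 0.4, 0],
    [0, 0.3, 0],
    [0, 0.2, 0]
  ],
  "delta_rot": [
    [0, 0, 0],
    [0, 0, 0],
    [0, 0, 0],
    [0, 0, 0],
    [0, 0, 0]
  ]
}}

```text
time: 12.78
tool_pos: [0.5592, -0.0481, 0.0073]
tcp_rot: [-0.05, 1.57, 0.049]
wrist_force: [-0.0, -1.2, 0.4]
width: 0.251
```

Request:
{"fn": "carry_out", "kwargs": {
  "offset": [
    [0, -1, 0],
    [0, -3, 0],
    [0, -3, 0],
    [0, -3, 0],
    [0, 0, 0]
  ],
  "delta_rot": [
    [0, 0, 0],
    [0, 0, 0],
    [0, 0, 0],
    [0, 0, 0],
    [0, 0, 0]
  ],
  "fingers": -1
}}

```text
time: 13.2
tool_pos: [0.5664, -0.1534, 0.0077]
tcp_rot: [-0.049, 1.568, 0.045]
wrist_force: [0.1, 0.2, -0.3]
width: 0.002
```

```bash
python3 - <<'E'
from h import *
go(np.r_[tow([.0015,-.1]),.008]);print(read_state()["q"].round(2))
p,z=tin();W=z[170:225]
cv2.imwrite("pics/t6.png",cv2.resize(p[150:260,150:310,::-1],None,fx=4.5,fy=4.5,interpolation=cv2.INTER_CUBIC))
for c in range(198,250,4):
    i=np.flatnonzero((W[:,c]>.009)&(W[:,c]<.028))+170
    if len(i): print(c,i[0],i[-1],len(i),toj(ray("top",[[c,i[0]-.5],[c,i[-1]+.5]],.018)).round(4).tolist())
E
```

```text
t 13.2 tcp [ 566.4 -153.4    7.7] jars [   0.8 -159.1] F [ 0.1  0.2 -0.3] w 0.0
R [[0.002, -0.06, 0.998], [-0.002, 0.998, 0.06], [-1.0, -0.002, 0.002]]
turn [-0.13  0.12  0.13] shift cur axes [-0.04  5.91  0.05] shift after turn [-0.03  5.91  0.07]
[-0.31  0.33  1.98 -0.    0.83 -0.36]
214 191 218 27 [[0.0373, 0.0501], [-0.0329, 0.055]]
218 191 218 28 [[0.0364, 0.0401], [-0.0338, 0.0452]]
222 182 218 30 [[0.0584, 0.0285], [-0.0347, 0.0354]]
226 186 217 29 [[0.0473, 0.0193], [-0.0331, 0.0253]]
230 188 217 29 [[0.0413, 0.0097], [-0.034, 0.0155]]
234 187 216 29 [[0.0429, -0.0005], [-0.0324, 0.0055]]
238 186 216 31 [[0.0445, -0.0106], [-0.0333, -0.0043]]
242 184 216 30 [[0.0487, -0.021], [-0.0342, -0.0141]]
246 188 216 29 [[0.0376, -0.0301], [-0.0351, -0.024]]
```

View pics/t6.png

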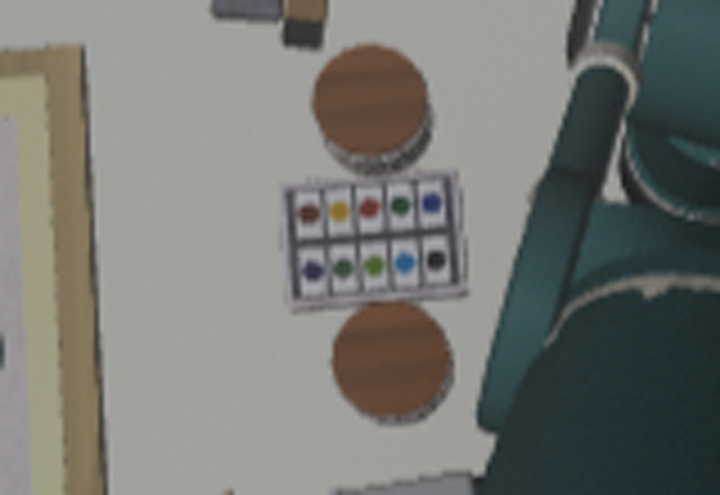

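The tin sits squarely in the gap: centre x≈1.9, y≈+7 at crop (375,243). I'll turn the jaws 90° and run leg 2 with the shut fingers.

Request:
{"fn": "carry_out", "kwargs": {
  "offset": [
    [0, 0, 0],
    [0, 0, 0],
    [0, 0, 0],
    [0, 0, 0],
    [0, 0, 0]
  ],
  "delta_rot": [
    [6, 0, 0],
    [6, 0, 0],
    [6, 0, 0],
    [6, 0, 0],
    [6, 0, 0]
  ]
}}

```text
time: 13.67
tool_pos: [0.5649, -0.1476, 0.0069]
tcp_rot: [0.366, 1.541, -0.365]
wrist_force: [0.7, -0.4, -0.2]
width: 0.005
```

Request:
{"fn": "carry_out", "kwargs": {
  "offset": [
    [0, 0, 0],
    [0, 0, 0],
    [0, 0, 0],
    [0, 0, 0],
    [0, 0, 0]
  ],
  "delta_rot": [
    [6, 0, 0],
    [6, 0, 0],
    [6, 0, 0],
    [6, 0, 0],
    [6, 0, 0]
  ]
}}

```text
time: 14.08
tool_pos: [0.5649, -0.1475, 0.0069]
tcp_rot: [0.772, 1.431, -0.771]
wrist_force: [-0.5, -0.2, -0.2]
width: 0.0
```

Request:
{"fn": "carry_out", "kwargs": {
  "offset": [
    [0, 0, 0],
    [0, 0, 0],
    [0, 0, 0],
    [0, 0, 0],
    [0, 0, 0]
  ],
  "delta_rot": [
    [6, 0, 0],
    [6, 0, 0],
    [6, 0, 0],
    [6, 0, 0],
    [6, 0, 0]
  ]
}}

```text
time: 14.5
tool_pos: [0.5649, -0.1475, 0.0069]
tcp_rot: [1.167, 1.237, -1.167]
wrist_force: [0.3, -0.2, -0.6]
width: 0.002
```

```bash
python3 - <<'E'
from h import *
go(np.r_[tow([.0019,-.062]),.008])
R=Ro.from_rotvec(read_state()["tcp_rot"]);print("yaw err of -z vs jars y, deg",np.degrees(np.arctan2(*(E2@(-R.as_matrix()[:2,2])))))
E
```

```text
t 14.5 tcp [ 564.9 -147.5    6.9] jars [  -0.3 -153.2] F [ 0.3 -0.2 -0.6] w 0.0
R [[-0.001, 0.998, 0.058], [0.001, 0.058, -0.998], [-1.0, -0.001, -0.001]]
turn [8.976e+01 0.000e+00 7.000e-02] shift cur axes [-0.1   0.18 -9.12] shift after turn [-0.11 -9.12 -0.22]
yaw err of -z vs jars y, deg 0.24284190210100373
```

Request:
{"fn": "carry_out", "kwargs": {
  "offset": [
    [0, 0.1, -2],
    [0, 0.1, -2.5],
    [0, 0, -2.5],
    [0, 0, -1.5],
    [0, 0, -0.5]
  ],
  "delta_rot": [
    [0, 0, 0],
    [0, 0, 0],
    [0, 0, 0],
    [0, 0, 0],
    [0, 0, 0]
  ]
}}

```text
time: 14.92
tool_pos: [0.5606, -0.0557, 0.0068]
tcp_rot: [1.161, 1.241, -1.162]
wrist_force: [-0.1, -0.0, 0.3]
width: 0.003
```

Request:
{"fn": "carry_out", "kwargs": {
  "offset": [
    [0, 0, -0.5],
    [0, 0, -0.5],
    [0, 0, -0.5],
    [0, 0, -0.5],
    [0, 0, -0.5]
  ],
  "delta_rot": [
    [0, 0, 0],
    [0, 0, 0],
    [0, 0, 0],
    [0, 0, 0],
    [0, 0, 0]
  ]
}}

```text
time: 15.33
tool_pos: [0.5603, -0.0337, 0.0072]
tcp_rot: [1.163, 1.238, -1.163]
wrist_force: [0.2, -1.0, 0.4]
width: 0.002
```

Request:
{"fn": "carry_out", "kwargs": {
  "offset": [
    [0, 0, -0.5],
    [0, 0, -0.5],
    [0, 0, -0.5],
    [0, 0, -0.4],
    [0, 0, -0.3]
  ],
  "delta_rot": [
    [0, 0, 0],
    [0, 0, 0],
    [0, 0, 0],
    [0, 0, 0],
    [0, 0, 0]
  ]
}}

```text
time: 15.75
tool_pos: [0.5587, -0.0109, 0.0072]
tcp_rot: [1.163, 1.238, -1.163]
wrist_force: [0.0, -0.8, -0.1]
width: 0.0
```

```bash
cat > look.py <<'E'
from h import *
import sys
go(np.r_[tow([.0019,.047]),.008])
p,z=tin();W=z[170:235]
cv2.imwrite(sys.argv[1],cv2.resize(p[150:260,150:310,::-1],None,fx=4.5,fy=4.5,interpolation=cv2.INTER_CUBIC))
for c in range(178,226,4):
    i=np.flatnonzero((W[:,c]>.009)&(W[:,c]<.028))+170
    if len(i)>1: print(c,i[0],i[-1],len(i),(toj(ray("top",[[c,i[0]-.5],[c,i[-1]+.5]],.018))*1000).round(1).tolist())
for r in range(186,220,4):
    i=np.flatnonzero((z[r,174:240]>.0155)&(z[r,174:240]<.028))+174
    if len(i)>1: print("row",r,(toj(ray("top",[[i[0]-.5,r],[i[-1]+.5,r]],.018))*1000).round(1).tolist())
E
python3 look.py pics/t7.png
```

```text
t 15.75 tcp [558.7 -10.9   7.2] jars [  2.  -16.5] F [ 0.  -0.8 -0.1] w 0.0
R [[-0.0, 0.998, 0.063], [-0.0, 0.063, -0.998], [-1.0, -0.0, 0.0]]
turn [-89.95  -0.     0.  ] shift cur axes [-0.08 -0.   -6.35] shift after turn [-0.08  6.35 -0.01]
198 206 210 5 [[3.1, 92.2], [-9.4, 93.0]]
202 193 210 18 [[35.0, 80.2], [-10.3, 83.2]]
206 192 210 19 [[36.6, 70.1], [-11.2, 73.3]]
210 192 210 19 [[35.7, 60.2], [-12.1, 63.5]]
214 191 210 9 [[37.3, 50.1], [-13.0, 53.6]]
218 191 210 9 [[36.4, 40.1], [-13.9, 43.7]]
222 205 210 6 [[0.2, 32.8], [-14.8, 33.9]]
row 194 [[31.5, 84.2], [28.6, 51.9]]
row 198 [[21.7, 87.3], [18.5, 52.6]]
row 202 [[11.8, 90.4], [8.4, 53.3]]
row 206 [[2.0, 93.6], [-5.3, 14.5]]
row 210 [[-7.8, 96.7], [-17.1, -4.4]]
```

```bash
python3 - <<'E'
from h import *
p,z=tin();g=p.mean(2).astype(int)
for r in range(188,220,3): print(r,"z",(z[r,190:210]*1000).round().astype(int).tolist(),"g",g[r,194:206].tolist())
E
```

```text
188 z [411, 412, 413, 415, 417, 414, 416, 413, 413, 409, 405, 405, 398, 389, 368, 360, 349, 364, 366, 365] g [50, 49, 46, 43, 41, 40, 38, 41, 75, 92, 34, 34]
191 z [419, 421, 419, 419, 420, 420, 418, 417, 414, 412, 410, 407, 362, 361, 357, 354, 343, 1, 0, 1] g [49, 46, 42, 41, 39, 39, 38, 36, 40, 39, 41, 67]
194 z [424, 426, 426, 425, 425, 424, 424, 422, 420, 416, 412, 19, 17, 19, 19, 16, 19, 22, 22, 19] g [47, 45, 41, 38, 39, 37, 54, 126, 129, 131, 137, 95]
197 z [431, 429, 430, 431, 427, 429, 427, 424, 424, 419, 23, 19, 22, 21, 20, 18, 18, 22, 22, 17] g [45, 40, 39, 38, 36, 50, 106, 79, 63, 73, 126, 106]
200 z [435, 436, 435, 434, 433, 432, 432, 428, 425, 420, 18, 18, 19, 20, 18, 20, 17, 16, 20, 21] g [41, 39, 39, 36, 38, 59, 122, 72, 60, 75, 99, 126]
203 z [440, 442, 443, 439, 436, 437, 432, 430, 426, 17, 19, 18, 21, 18, 20, 18, 18, 18, 17, 19] g [39, 37, 38, 36, 39, 74, 145, 146, 145, 143, 137, 132]
206 z [449, 443, 442, 442, 441, 439, 436, 433, 18, 17, 20, 18, 17, 16, 19, 22, 19, 21, 18, 17] g [40, 39, 35, 43, 80, 59, 72, 96, 97, 112, 112, 109]
209 z [992, 452, 451, 448, 450, 446, 437, 20, 17, 19, 20, 19, 22, 20, 16, 16, 22, 20, 20, 18] g [60, 58, 54, 101, 97, 63, 109, 144, 134, 125, 130, 140]
212 z [499, 498, 499, 498, 501, 502, 499, 500, 500, 502, 501, 501, 503, 503, 504, 501, 503, 504, 502, 504] g [59, 57, 57, 54, 52, 52, 52, 52, 49, 47, 46, 43]
215 z [500, 502, 501, 502, 501, 502, 504, 503, 505, 504, 506, 507, 506, 507, 507, 509, 508, 507, 509, 508] g [62, 60, 59, 57, 55, 55, 53, 53, 51, 50, 47, 46]
218 z [500, 504, 502, 505, 505, 505, 506, 506, 507, 508, 510, 510, 511, 512, 512, 512, 514, 513, 515, 514] g [62, 62, 60, 59, 57, 56, 53, 54, 52, 52, 50, 49]
```

That slanted edge is the arm's outline. The tin's +x side reads straight (yaw ≈ 0.03), so I'll go on.

Request:
{"fn": "carry_out", "kwargs": {
  "offset": [
    [0, 0, -0.5],
    [0, 0, -0.5],
    [0, 0, -0.5],
    [0, 0, -0.5],
    [0, 0, -0.5]
  ],
  "delta_rot": [
    [0, 0, 0],
    [0, 0, 0],
    [0, 0, 0],
    [0, 0, 0],
    [0, 0, 0]
  ]
}}

```text
time: 16.27
tool_pos: [0.5572, 0.014, 0.0073]
tcp_rot: [1.163, 1.238, -1.163]
wrist_force: [0.1, -1.0, 0.2]
width: -0.002
```

Request:
{"fn": "carry_out", "kwargs": {
  "offset": [
    [0, 0, -0.5],
    [0, 0, -0.5],
    [0, 0, -0.5],
    [0, 0, -0.4],
    [0, 0, -0.4]
  ],
  "delta_rot": [
    [0, 0, 0],
    [0, 0, 0],
    [0, 0, 0],
    [0, 0, 0],
    [0, 0, 0]
  ]
}}

```text
time: 16.68
tool_pos: [0.5557, 0.037, 0.0072]
tcp_rot: [1.163, 1.238, -1.163]
wrist_force: [0.6, -2.1, 0.2]
width: -0.004
```

```bash
python3 look.py pics/t8.png
```

```text
t 16.68 tcp [555.7  37.    7.2] jars [ 2.  31.5] F [ 0.6 -2.1  0.2] w -0.0
R [[-0.0, 0.998, 0.063], [-0.0, 0.063, -0.998], [-1.0, -0.0, 0.0]]
turn [-89.95   0.     0.  ] shift cur axes [-0.08 -0.01 -1.55] shift after turn [-0.08  1.55 -0.01]
178 198 214 17 [[27.8, 140.6], [-14.8, 142.9]]
182 195 214 20 [[34.5, 130.2], [-15.7, 133.0]]
186 195 213 19 [[33.6, 120.3], [-14.1, 123.1]]
190 195 213 19 [[32.7, 110.4], [-15.0, 113.2]]
194 206 213 8 [[4.0, 102.1], [-16.0, 103.4]]
198 206 213 8 [[3.1, 92.2], [-16.9, 93.5]]
202 207 213 7 [[-0.3, 82.5], [-17.8, 83.7]]
206 208 213 6 [[-3.7, 72.8], [-18.7, 73.8]]
210 210 213 4 [[-9.6, 63.3], [-19.6, 64.0]]
214 211 213 3 [[-13.0, 53.6], [-20.5, 54.1]]
218 211 214 4 [[-13.9, 43.7], [-23.8, 44.5]]
row 198 [[26.7, 141.9], [23.2, 104.7]]
row 202 [[16.6, 142.4], [13.2, 105.3]]
row 206 [[6.5, 143.0], [1.5, 88.6]]
row 210 [[-3.5, 143.5], [-11.2, 59.7]]
row 214 [[-13.5, 144.1], [-15.1, 126.8]]
```

Request:
{"fn": "carry_out", "kwargs": {
  "offset": [
    [0, 0, -0.4],
    [0, 0, -0.4],
    [0, 0, -0.3],
    [0, 0, -0.2],
    [0, 0, -0.1]
  ],
  "delta_rot": [
    [0, 0, 0],
    [0, 0, 0],
    [0, 0, 0],
    [0, 0, 0],
    [0, 0, 0]
  ]
}}

```text
time: 17.15
tool_pos: [0.5549, 0.0507, 0.0072]
tcp_rot: [1.163, 1.238, -1.163]
wrist_force: [0.5, -0.7, 0.6]
width: 0.001
```

Request:
{"fn": "carry_out", "kwargs": {
  "offset": [
    [0, 0, -0.05],
    [0, 0, -0.05],
    [0, 0, -0.05],
    [0, 0, 0],
    [0, 0, 0]
  ],
  "delta_rot": [
    [0, 0, 0],
    [0, 0, 0],
    [0, 0, 0],
    [0, 0, 0],
    [0, 0, 0]
  ]
}}

```text
time: 17.57
tool_pos: [0.5548, 0.0519, 0.0072]
tcp_rot: [1.163, 1.238, -1.163]
wrist_force: [0.8, -1.4, 0.8]
width: 0.001
```

```bash
python3 -c "
from h import *
go(np.r_[tow([.0019,.047]),.008])"
```

```text
t 17.57 tcp [554.8  51.9   7.2] jars [ 2.  46.5] F [ 0.8 -1.4  0.8] w 0.0
R [[0.0, 0.998, 0.062], [0.0, 0.062, -0.998], [-1.0, 0.0, -0.0]]
turn [-8.997e+01 -0.000e+00 -1.000e-02] shift cur axes [-0.08 -0.01 -0.05] shift after turn [-0.08  0.05 -0.01]
```

Not yet pressing on the board, so I'll creep on in small steps until the force rises.

Request:
{"fn": "carry_out", "kwargs": {
  "offset": [
    [0, 0, -0.05],
    [0, 0, -0.05],
    [0, 0, -0.05],
    [0, 0, -0.05],
    [0, 0, 0]
  ],
  "delta_rot": [
    [0, 0, 0],
    [0, 0, 0],
    [0, 0, 0],
    [0, 0, 0],
    [0, 0, 0]
  ]
}}

```text
time: 17.98
tool_pos: [0.5547, 0.054, 0.0072]
tcp_rot: [1.163, 1.238, -1.163]
wrist_force: [0.2, -0.5, 0.4]
width: -0.001
```

Request:
{"fn": "carry_out", "kwargs": {
  "offset": [
    [0, 0, -0.05],
    [0, 0, -0.05],
    [0, 0, -0.05],
    [0, 0, 0],
    [0, 0, 0]
  ],
  "delta_rot": [
    [0, 0, 0],
    [0, 0, 0],
    [0, 0, 0],
    [0, 0, 0],
    [0, 0, 0]
  ]
}}

```text
time: 18.4
tool_pos: [0.5545, 0.0555, 0.0072]
tcp_rot: [1.163, 1.238, -1.163]
wrist_force: [0.1, -1.6, -0.2]
width: 0.004
```

Request:
{"fn": "carry_out", "kwargs": {
  "offset": [
    [0, 0, -0.05],
    [0, 0, -0.05],
    [0, 0, -0.05],
    [0, 0, 0],
    [0, 0, 0]
  ],
  "delta_rot": [
    [0, 0, 0],
    [0, 0, 0],
    [0, 0, 0],
    [0, 0, 0],
    [0, 0, 0]
  ]
}}

```text
time: 18.82
tool_pos: [0.5544, 0.0565, 0.0072]
tcp_rot: [1.162, 1.238, -1.163]
wrist_force: [-0.5, -5.1, 0.4]
width: 0.005
```

Request:
{"fn": "carry_out", "kwargs": {
  "offset": [
    [0, 0, -0.05],
    [0, 0, -0.05],
    [0, 0, 0],
    [0, 0, 0],
    [0, 0, 0]
  ],
  "delta_rot": [
    [0, 0, 0],
    [0, 0, 0],
    [0, 0, 0],
    [0, 0, 0],
    [0, 0, 0]
  ]
}}

```text
time: 19.23
tool_pos: [0.5541, 0.0567, 0.0071]
tcp_rot: [1.161, 1.238, -1.164]
wrist_force: [-1.1, -8.1, 0.6]
width: 0.0
```

```bash
python3 look.py pics/t9.png; python3 - <<'E'
from h import *
p,z=tin();g=p.mean(2).astype(int)
for r in(200,206,212): print(r,"z",(z[r,162:182]*1000).round().astype(int).tolist(),"g",g[r,162:182].tolist())
E
```

```text
t 19.23 tcp [554.1  56.7   7.1] jars [ 1.6 51.3] F [-1.1 -8.1  0.6] w 0.0
R [[-0.001, 0.998, 0.063], [-0.002, 0.063, -0.998], [-1.0, -0.001, 0.002]]
turn [-8.993e+01  4.000e-02  1.200e-01] shift cur axes [-0.09  0.03  0.43] shift after turn [-0.09 -0.43  0.03]
178 197 214 18 [[30.3, 140.4], [-14.8, 142.9]]
182 196 214 19 [[32.0, 130.4], [-15.7, 133.0]]
186 207 214 8 [[3.3, 122.0], [-16.6, 123.2]]
190 207 213 7 [[2.4, 112.2], [-15.0, 113.2]]
194 208 213 6 [[-1.0, 102.4], [-16.0, 103.4]]
198 209 213 5 [[-4.4, 92.7], [-16.9, 93.5]]
202 212 214 3 [[-12.8, 83.3], [-20.2, 83.8]]
206 212 214 3 [[-13.7, 73.5], [-21.1, 74.0]]
row 198 [[27.6, 151.8], [25.3, 127.0]]
row 202 [[17.5, 152.3], [15.2, 127.6]]
row 206 [[7.4, 152.9], [4.9, 125.7]]
row 210 [[-2.6, 153.4], [-8.5, 89.3]]
row 214 [[-12.6, 153.9], [-20.2, 70.2]]
200 z [10, 13, 11, 13, 13, 17, 10, 12, 19, 19, 17, 16, 22, 21, 22, 992, 19, 14, 21, 21] g [83, 91, 93, 102, 105, 107, 106, 114, 136, 55, 73, 137, 77, 45, 49, 85, 114, 86, 125, 86]
206 z [13, 11, 15, 12, 12, 12, 14, 10, 17, 22, 17, 20, 20, 19, 21, 22, 20, 19, 22, 19] g [110, 102, 103, 103, 105, 107, 107, 108, 139, 84, 64, 113, 135, 129, 128, 128, 119, 66, 122, 105]
212 z [10, 12, 14, 12, 13, 11, 14, 10, 19, 20, 21, 19, 18, 21, 21, 24, 24, 20, 19, 16] g [119, 103, 102, 102, 104, 108, 106, 108, 134, 116, 63, 108, 141, 119, 82, 105, 130, 104, 104, 106]
```

Contact: 8 N, and depth shows the tin's front abutting the board with no gap on every visible row. I'll back off, rise and withdraw for the final view.

Request:
{"fn": "carry_out", "kwargs": {
  "offset": [
    [0, 0, 0.3],
    [0, 0, 0.7],
    [0, 0, 1],
    [-1, 0, 0],
    [-3, 0, 0]
  ],
  "delta_rot": [
    [0, 0, 0],
    [0, 0, 0],
    [0, 0, 0],
    [0, 0, 0],
    [0, 0, 0]
  ]
}}

```text
time: 19.75
tool_pos: [0.5514, 0.0373, 0.0436]
tcp_rot: [1.16, 1.245, -1.171]
wrist_force: [0.2, -0.5, 0.3]
width: -0.0
```

Request:
{"fn": "carry_out", "kwargs": {
  "offset": [
    [-3, 0, 0],
    [-4, 0, 0],
    [-2, 0, 3],
    [0, 0, 4],
    [0, 0, 4]
  ],
  "delta_rot": [
    [0, 0, 0],
    [0, 0, 0],
    [0, 0, 0],
    [0, 0, 0],
    [0, 0, 0]
  ]
}}

```text
time: 20.17
tool_pos: [0.5649, -0.0725, 0.1414]
tcp_rot: [1.164, 1.234, -1.156]
wrist_force: [0.6, -0.6, -0.7]
width: 0.003
```

Request:
{"fn": "carry_out", "kwargs": {
  "offset": [
    [0, 0, 4],
    [0, 0, 4],
    [0, 0, 3],
    [0, 0, 0],
    [0, 0, 0]
  ],
  "delta_rot": [
    [0, 0, 0],
    [0, 0, 0],
    [0, 0, 0],
    [0, 0, 0],
    [0, 0, 0]
  ]
}}

```text
time: 20.58
tool_pos: [0.5695, -0.1833, 0.1379]
tcp_rot: [1.166, 1.236, -1.165]
wrist_force: [1.1, -0.1, 0.2]
width: -0.0
```

```bash
python3 - <<'E'
from h import *
go([.5,-.2,.1])
p,z=tin();cv2.imwrite("pics/end.png",cv2.resize(p[130:280,80:300,::-1],None,fx=3.5,fy=3.5,interpolation=cv2.INTER_CUBIC))
m=np.zeros(z.shape,np.uint8);m[180:232,165:225]=((z>.0155)&(z<.026))[180:232,165:225]
m=cv2.morphologyEx(m,cv2.MORPH_OPEN,np.ones((5,5)));n,l,s,_=cv2.connectedComponentsWithStats(m);k=1+s[1:,4].argmax()
v,u=np.nonzero(l==k);w=toj(ray("top",np.c_[u,v],.018))*1000
e,V=np.linalg.eigh(np.cov(w.T));a=V[:,1]*np.sign(V[1,1])
print("n",len(u),"centre",w.mean(0).round(1),"yaw",np.arctan2(-a[0],a[1]).round(3),"size",np.sqrt(12*e).round(1),"z",np.median(z[l==k]).round(4),z[l==k].std().round(4))
E
```

```text
t 20.58 tcp [ 569.5 -183.3  137.9] jars [   2.1 -189.2] F [ 1.1 -0.1  0.2] w -0.0
R [[0.001, 0.998, 0.059], [0.0, 0.059, -0.998], [-1.0, 0.001, -0.0]]
turn [ 8.983e+01 -6.000e-02 -3.000e-02] shift cur axes [ 3.79 -7.04  1.26] shift after turn [3.79 1.24 7.04]
n 907 centre [  2.  112.3] yaw -0.085 size [69.9 91.9] z 0.0191 0.0017
```

View pics/end.png

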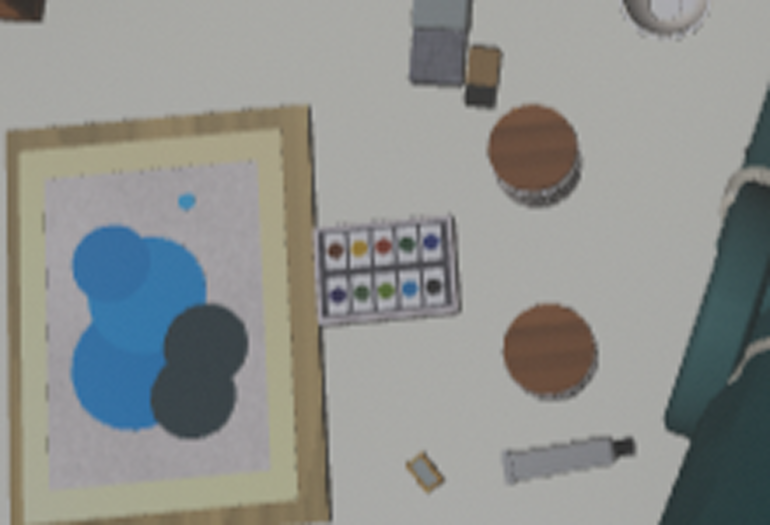

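The final picture shows the tin against the board: tin front (318,228)–(323,326), slope 0.051, against board edge slope 0.048, with no visible gap. The moment fit gave yaw -0.085 from a ragged mask (91.9 mm length), so I'll check it once more with averaged depth and side-edge lines.

```bash
python3 - <<'E'
from h import *
z=np.mean([tin()[1] for _ in range(10)],0)
m=np.zeros(z.shape,np.uint8);m[180:232,160:225]=((z>.0152)&(z<.026))[180:232,160:225]
m=cv2.morphologyEx(m,cv2.MORPH_OPEN,np.ones((3,3)))
P={k:[] for k in"x+ x- front back".split()}
for c in range(174,206):
    i=np.flatnonzero(m[:,c]);P["x+"].append((c,i[0]-.5));P["x-"].append((c,i[-1]+.5))
for r in range(196,218):
    i=np.flatnonzero(m[r]);P["front"].append((i[0]-.5,r));P["back"].append((i[-1]+.5,r))
for k in P:
    w=toj(ray("top",P[k],.018))*1000;vx,vy,a,b=cv2.fitLine(w.astype(np.float32),cv2.DIST_HUBER,0,.1,.01).ravel()
    print(k,"at",round(a,1),round(b,1),"yaw",np.round(-vx/vy if k[0]=="x" else vy/vx,3))
b=((z>.006)&(z<.0150));pts=[(np.flatnonzero(b[r,100:185])[-1]+100.5,r) for r in list(range(170,186))+list(range(232,270))]
w=toj(ray("top",pts,.012))*1000;f=np.polyfit(w[:,0],w[:,1],1);print("board edge y at x=2:",np.polyval(f,2).round(1),"slope",f[0].round(3))
print(read_state()["time"])
E
```

```text
x+ at 36.1 112.0 yaw 0.019
x- at -32.9 113.0 yaw -0.006
front at 14.7 162.4 yaw -0.05
back at 4.5 62.8 yaw -0.006
board edge y at x=2: 162.2 slope 0.001
21.1333
```

```bash
python3 -c "
from workcell import *
print(finish_job())"
```

```text
the job is handed in; nothing more can be done
None
```

I pushed the tin through the gap between the jars and up to the drawing board, then handed the job in at about 21 s of robot time; no verdict is reported.

**How it was done:**
- Two sideways nudges from the shut fingers put the tin on the gap's centre line.
- A push with two-finger contact squared it and took it into the gap, to about x 2, y +7 mm in the jars frame.
- With the jaws turned 90° to clear the jars, I pushed it on until the force against the board reached 8 N. Then I backed the arm off.

**Last checks (jars frame):**
- **Front end:** at y = 162.4 mm, with the board edge measured at 162.2 mm.
- **Centre:** about (2, 112) mm. The tin is flat at its right height.
- **Arm:** withdrawn and touching nothing, with the wrist force near zero.
- **Other things:** I compared their places only by eye. Those in the last crop (bowl, brush, sharpener, tube) look unmoved; the ink bottle was not in it.

**Where checks disagreed:** the tin's yaw readings do not all agree. The long sides gave +0.019 and -0.006 rad and the back gave -0.006. The front, measured against the board, gave -0.05. An earlier fit on a ragged mask gave -0.085, close to the 0.09 limit. I trusted the side lines and the final picture, where the tin's front edge slope was 0.051 and the board edge slope 0.048.

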